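# Set a shaft between bench centres and put the dust cover on

## Task

Lay the loose steel shaft in the rests of the bench centres and slide the tailstock up until both centres hold the shaft firmly by its ends, lifted off the rests. Then lower the aluminium dust cover gently over the bench centres, without dropping it, so that it is fully down over the rim and sits level on the ledge all round. Leave the other things on the bench where they are.

Things in the scene. Friction and masses are not known exactly. Their poses are not given: they have to be found in the camera images.
- bench_centre: Grey bench centres that hold a shaft by the holes in its ends; fixed to the bench. Origin: middle of its underside; x along its centre line from the sliding tailstock (-x end, at the robot's left) to the fixed headstock (+x end), z up. Base plate 206 x 106 x 8 mm. Headstock: block 30 mm wide, x = 60 to 81 mm, top 67 mm up; its 60-degree cone points to -x, tip at x = 48 mm.
- ledge (a point): Middle of the bench centres' rim, at the height of the ledge (z = 8 mm); axes as the bench centres. The rim stands up from the base plate: 180 x 80 mm outside (long side along x), 8 mm thick, rounded top 20 mm above the bench. Outside it the ledge, 13 mm wide, runs all round: the cover's lower edge rests there.
- centre_line (a point): Where the shaft's middle is when both cones hold it: 51 mm above the bench, midway between the cones; axes as the bench centres, x along the centre line.
- lay_in (a point): Where the shaft's middle is best when it is laid in the rests: 11 mm towards the tailstock from point centre_line and 2 mm under it (49 mm up); 8 to 15 mm will do, less fouls the headstock's cone. The rests are two brass vees, 6 mm thick, 36 mm either side of centre_line, that carry the shaft's round ends; the shaft can slide along them. Slideway below: 28 mm wide, top 21 mm up.
- tailstock (a joint): Travel of the tailstock along the bench centres' +x (m). 0: fully back; starts at 0 to 0.006. It slides against about 4 N of friction and stays where it is left. Pushed up, its cone enters the shaft's end and pushes the shaft onto the headstock's cone (5 to 12 N); at about 0.030 both cones have lifted the shaft 2 mm off the rests and it stops firmly. Empty it would run to 0.035.
- tailstock_grip (a point): Point in the tailstock's block, moving with it, on its middle plane, 55 mm above the bench (at joint 0: x = -100.5 mm in the bench centres' frame). Block: 30 mm wide across y, upright sides, 20 mm long, top 67 mm up; its saddle, 34 mm wide, is 21 to 28 mm up. Cone tip 22.5 mm to +x, a knob's end 19 mm to -x. Drawn back it overhangs the rim and bars the cover; pushed home it is inside.
- shaft: Bright steel shaft, 110 mm long, about 0.28 kg, lying on the bench. Origin: its middle, on its axis; x along the axis (both ends alike). The middle 30 mm is an eight-sided collar 30 mm across flats: it lies on a flat, axis 15 mm up, two sides upright, does not roll; grasp it there. Each side of it a round end, 20 mm diameter, 40 mm long, with a centre hole 10 mm wide, 11 mm deep in its face.
- cover: Loose dust cover of bare aluminium sheet, about 0.4 kg: a box open below, 191 x 91 mm outside, 185 x 85 mm inside, 70 mm high, louvres in the long sides, a black handle on top. Origin: middle of its open lower edge; x along its long side, z up. Stands upright on the bench at the start. It goes over the rim, either way round, with 2.5 mm to spare each side; seated, its origin is at point ledge.
- cover_handle (a point): Middle of the cover's handle, 101 mm above the cover's lower edge: a straight black bar along the cover's x, 104 mm long, 14 x 14 mm in section, 24 mm clear above the cover's top, on two posts 42 mm either side of the middle.
- oil_bottle: Small oil bottle with a red spout, 145 mm high, standing at the back right; bystander. Origin at its foot.
- v_block: Small steel vee block, 50 x 44 x 36 mm, behind the work; bystander. Origin under its middle.
- chip_brush: Flat brush with a wooden handle, 192 mm long, lying in front of the bench centres; bystander. Origin under its middle.
There are look-alikes about, which are no part of the job. What is shaped like the shaft but red is not meant.

How it is judged:
By the outcome, as a careful person would: the job done as asked, in the order asked, and still so for the second after the job is handed in, with the robot touching nothing.
It also fails if it takes over 72 s, if anything falls off the work surface, if the arm or the gripper's body presses on something with over 40 N, if the wrist force passes 120 N, or if a joint passes its speed limit or range.

## Robot

A 7-joint arm with a two-finger parallel gripper is mounted at the origin on a cart in front of the work surface, level with it; the furniture and walls round the work are solid. World frame = base frame: x ahead of the robot, y to its left, z up, the work surface at z = 0. Lengths are in m, angles in rad, forces in N, time in s.
With the tool pointing down it reaches from about 0.425 to 0.925 m from the base axis. Payload 6.8 kg.
Tool frame: the origin (TCP) lies between the finger pads; the fingertips stand r.tcp_to_tips ahead of it and the grasp point (between the pads) lies 3 mm ahead of it (r.tcp_to_tips is the distance from the TCP to the fingertips, in m); z points along the fingers, y is the line along which they close (so a half turn about z gives the same grasp; the last joint's range is limited). The gripper opens to 85 mm and grips with 20 to 120 N. Pads are 22 mm wide; open, the fingers measure 114 mm over their backs; the gripper's body (76 mm by 85 mm) begins 54 mm behind the grasp point. The pads swing forward as they close: fully open they stand 13 mm farther back than shut.
Start: joints at [-0.108, 0.477, 0.022, 1.555, -0.011, 1.109, -0.083], TCP at [0.675, 0, 0.253] pointing down, gripper open.
Joint ranges: [-2.96, 2.96], [-0.34, 2.1], [-1.41, 1.46], [0.24, 2.44], [-1.37, 4.51], [0.17, 1.92], [-2.96, 2.96]. Speed limits (rad/s): [2.39, 2.39, 3.14, 3.14, 3.14, 3.14, 3.14].

## Interface

Orientations are given as a rotation vector (axis times angle).
In Python, from bench import r gives the robot as it stands. The module is installed in compiled form; this text tells all that it offers.
- The arm moves only by the tool step_arm, never from a script. Its argument "moves" is a list of rows, each an object of numbers: "rx", "ry", "rz": the turn, a rotation vector about the tool's x, y, z in degrees; "dx", "dy", "dz": the shift along the tool's x, y, z in mm; "gripper": the opening, from -1 (shut) to 1 (fully open). In form: [{"rx": .., "ry": .., "rz": .., "dx": .., "dy": .., "dz": .., "gripper": ..}, ...]. A call has 1 to 20 rows; each row shifts and turns the commanded pose from where the row before left it, along the tool's axes as they then stand; what a row does not reach is not made up. A row lasts 1/8 s, in which the tool goes at most 62.5 mm and 10.7 degrees, less where a joint would pass 70% of its speed; a pose out of reach is approached as far as the arm can. A call is refused whole if a number of a shift passes 62.5 or a number of a turn 10.7, either way. A call with a gripper value outside its range is refused whole. The fingers move at their own pace and stop on an object; "grip_force" is the grip in N (left out, the last holds). Time passes only in rows, so rows that do not move let the fingers close. It gives the time, the measured TCP pose, the force, the opening and the grip force at its end, in the units of the state.
- r.get_obs(): the state, without advancing time (a new reading comes with each control period).
- r.grab_frame(name): name is "scene" or "side" or "wrist"; returns the picture (420x560x3 uint8, blue, green, red); there is no depth.
- r.camera_info(name): a dict with "mtx" (3x3 intrinsics, pixels), "rvec" (rotation vector, rad) and "tvec" (3), from world to camera coordinates, as OpenCV has them. Camera axes: x right, y down, z forward; pixel columns grow to the right and rows downward; lengths in m; the calibration is good to about 2 mm. A picture is of the moment at which its call begins: read the wrist's pose just before it. camera_info takes no time and is no camera call; for the wrist camera it gives the pose at the moment of the call.
- r.hand_in(): hands the job in; it is judged then, once.
The state is a dict: "clock": time; "joints": joint angles; "qvel": joint speeds; "tau": joint torques, N m; "tcp_pos": TCP position; "orientation": TCP orientation; "contact_force": force on the tool from outside, world axes, zero at the start; "moment": the same for the moment, N m; "grip_width": finger opening in m; "gripper_force": force on a finger pad.
Only numpy, scipy, OpenCV 4.12 (cv2) and the standard library are available. Lean on these libraries where they do the work, as an engineer would, in place of code of your own. Each camera call takes 0.05 s, during which the arm holds its last target. There are 200 camera calls.

## Working session

There is one attempt and no reset: what is moved stays moved. The work goes in short steps, Python scripts to look and compute and a tool call to move; the robot and the scene stay as the last step left them, time stands still between calls to the robot, and variables do not carry over. Pictures are saved under pics/ and viewed, at most 10 in all, crops included, and the job is handed in when it is done.

Besides the shell and the picture viewer there is one more tool, called after "Emit:" in YAML: its name, and indented under it one key for each argument. step_arm: Moves the arm, as the interface text tells. Its arguments: {"type":"object","properties":{"moves":{"type":"array","items":{"type":"object","properties":{"rx":{"type":"number"},"ry":{"type":"number"},"rz":{"type":"number"},"dx":{"type":"number"},"dy":{"type":"number"},"dz":{"type":"number"},"gripper":{"type":"number"}}}},"grip_force":{"type":"number"}},"required":["moves"]}

```bash
mkdir -p pics; cat > h.py <<'E'
from bench import r
import numpy as np, cv2
from scipy.spatial.transform import Rotation as R
def ray(cam,uv,z,info=None):
    c=info or r.camera_info(cam); K=np.array(c["mtx"],float); Rm=R.from_rotvec(np.array(c["rvec"]).ravel()).as_matrix(); t=np.array(c["tvec"]).ravel()
    d=Rm.T@np.linalg.inv(K)@np.array([uv[0],uv[1],1.]); o=-Rm.T@t
    return o+d*(z-o[2])/d[2]
def proj(cam,P,info=None):
    c=info or r.camera_info(cam)
    return cv2.projectPoints(np.array(P,float).reshape(-1,1,3),np.array(c["rvec"],float),np.array(c["tvec"],float),np.array(c["mtx"],float),None)[0].reshape(-1,2)
def st():
    o=r.get_obs(); print(round(o["clock"],2),np.round(o["tcp_pos"],4),np.round(R.from_rotvec(o["orientation"]).as_matrix(),3).tolist(),np.round(o["contact_force"],1),o["grip_width"],o["gripper_force"])
    return o
E
python3 - <<'E'
from h import *
st(); print(r.tcp_to_tips)
for n in("scene","side","wrist"):
    c=r.camera_info(n); im=r.grab_frame(n); cv2.imwrite(f"pics/{n}0.png",im)
    Rm=R.from_rotvec(np.array(c["rvec"]).ravel()).as_matrix(); print(n,-Rm.T@np.array(c["tvec"]).ravel(),Rm[2],np.array(c["mtx"])[0])
E
```

```text
0.0 [ 0.6745 -0.      0.2523] [[0.0, 1.0, -0.002], [1.0, -0.0, -0.0], [-0.0, -0.002, -1.0]] [-0.3 -0.1  0.3] 0.08567588579926066 0.0
0.022
scene [1.45500723 0.49748942 0.63696621] [-0.77084329 -0.44980598 -0.45108225] [466.21001662   0.         280.69066624]
side [ 0.47393572 -0.89708064  0.75583488] [ 0.06420719  0.80516832 -0.58956035] [447.21461809   0.         285.03781064]
wrist [0.67554066 0.07311152 0.37209673] [-0.00213551 -0.28944783 -0.95719141] [363.64524395   0.         282.09361995]
```

View pics/scene0.png

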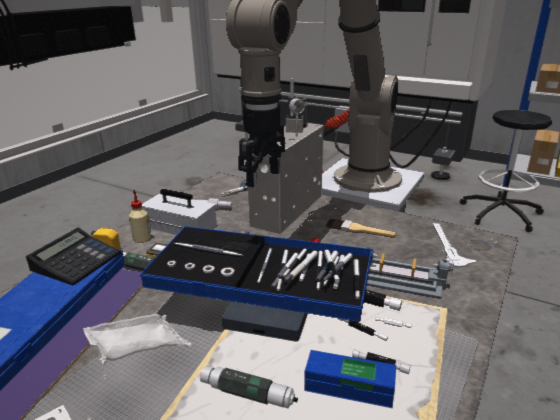

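View pics/side0.png

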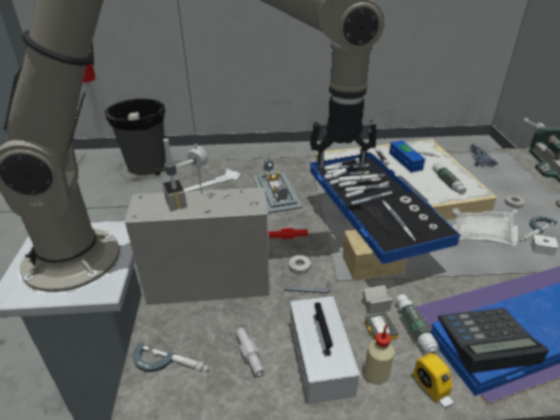

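View pics/wrist0.png

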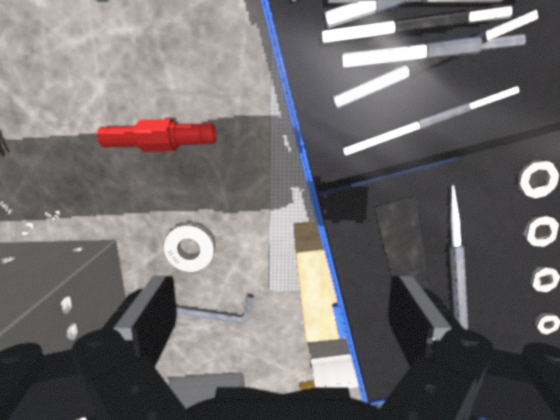

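The scene view shows the cover (180,208), the bench centres behind the tray (410,275), and the oil bottle (138,222). In the side view the shaft is at (250,350), the cover at (320,345), the bench centres at (278,188), a tall angle plate at (200,245) and a raised tray at (385,200). The wrist view shows only the red decoy, at (157,135).

```bash
python3 - <<'E'
from h import *
for n,uv,z in [("shaft e1",(240,332),.015),("shaft e2",(258,370),.015),("bc",(278,188),.03),("coverhandle a",(318,305),.101),("handle b",(327,350),.101),("plate base r",(268,296),0),("plate base l",(146,300),0),("tray near corner",(383,255),.1),("tray left",(312,165),.1),("tray right",(462,238),.1),("bottle",(377,378),0),("red",(288,234),.015)]:
    print(n,np.round(ray("side",uv,z),3))
# plate height: near-top edge above base r
for z in(.1,.15,.2,.25): print(z,np.round(proj("side",[ray("side",(268,296),0)[:2].tolist()+[z]]),0), np.round(ray("side",(268,210),z),3))
im=r.grab_frame("side"); cv2.imwrite("pics/sidec.png",np.hstack([cv2.resize(im[140:240,210:340],None,fx=3,fy=3,interpolation=2),cv2.resize(im[290:390,210:340],None,fx=3,fy=3,interpolation=2)]))
for n in [(301,228),(313,180),(300,225),(262,235)]: print("scene",n,np.round(ray("scene",n,0),3))
E
```

```text
shaft e1 [ 0.429 -0.281  0.015]
shaft e2 [ 0.464 -0.376  0.015]
bc [0.544 0.246 0.03 ]
coverhandle a [ 0.587 -0.298  0.101]
handle b [ 0.588 -0.405  0.101]
plate base r [ 0.493 -0.169 -0.   ]
plate base l [ 0.214 -0.16   0.   ]
tray near corner [ 0.752 -0.161  0.1  ]
tray left [0.646 0.254 0.1  ]
tray right [ 0.952 -0.116  0.1  ]
bottle [ 0.691 -0.401  0.   ]
red [0.557 0.038 0.015]
0.1 [[267. 264.]] [0.505 0.033 0.1  ]
0.15 [[266. 246.]] [ 0.502 -0.038  0.15 ]
0.2 [[266. 227.]] [ 0.5   -0.109  0.2  ]
0.25 [[265. 207.]] [ 0.498 -0.18   0.25 ]
scene (301, 228) [ 0.429 -0.036  0.   ]
scene (313, 180) [ 0.102 -0.16   0.   ]
scene (300, 225) [ 0.415 -0.046  0.   ]
scene (262, 235) [ 0.516 -0.111  0.   ]
```

View pics/sidec.png

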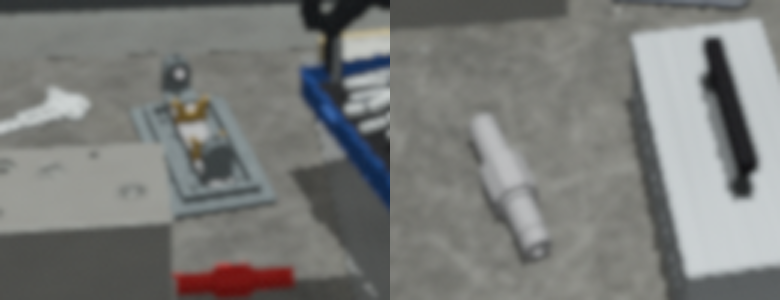

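The side crop shows the bench centres with the headstock near (215,155) and the tailstock at the far side (178,75), so +x points to about -y. The steel shaft is at (510,185) and the cover is beside it. I'll look at the bench centres with the wrist camera first.

Emit:
step_arm:
  moves:
    - {"dx":28,"dy":-16,"dz":-14}
    - {"dx":28,"dy":-16,"dz":-14}
    - {"dx":28,"dy":-16,"dz":-14}
    - {"dx":28,"dy":-16,"dz":-14}
    - {"dx":28,"dy":-16,"dz":-14}
    - {"dx":28,"dy":-16,"dz":-14}
    - {"dx":28,"dy":-16,"dz":-14}
    - {}
    - {}

```text
invalid input at $.moves[0]: expected keys rx, ry, rz, dx, dy, dz, gripper
```

```bash
python3 - <<'E'
from h import *
import pickle
o=st(); c=r.camera_info("wrist"); im=r.grab_frame("wrist"); cv2.imwrite("pics/bench_w.png",im); pickle.dump((c,im),open("bench.pkl","wb"))
E
```

```text
0.2 [0.6747 0.     0.2527] [[-0.0, 1.0, -0.001], [1.0, 0.0, -0.0], [-0.0, -0.001, -1.0]] [-0.3 -0.   0.9] 0.0856342466510546 0.0
```

View pics/bench_w.png

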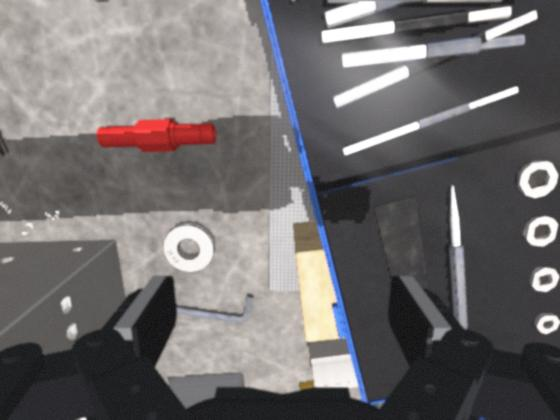

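Emit:
step_arm:
  moves:
    - {"dx":-53,"dy":6}
    - {"dx":-53,"dy":6}
    - {"dx":-53,"dy":6}
    - {"dx":-53,"dy":6}
    - {"dx":-53,"dy":-6}
    - {"dx":-53,"dy":-6}
    - {"dx":-53,"dy":-9}
    - {"dx":-53,"dy":-9}
    - {"dx":-53,"dy":-9}
    - {"dx":-43,"dy":-15}
    - {}
    - {}

```text
invalid input at $.moves[0]: expected keys rx, ry, rz, dx, dy, dz, gripper
```

```bash
python3 - <<'E'
from h import *
import pickle
o=st(); c=r.camera_info("wrist"); im=r.grab_frame("wrist"); cv2.imwrite("pics/shaft_w.png",im); pickle.dump((c,im),open("shaft.pkl","wb"))
E
```

```text
0.25 [ 0.6748 -0.      0.2529] [[0.0, 1.0, -0.001], [1.0, -0.0, -0.0], [-0.0, -0.001, -1.0]] [-0.2 -0.4  0.1] 0.08518612624816241 0.0
```

View pics/shaft_w.png

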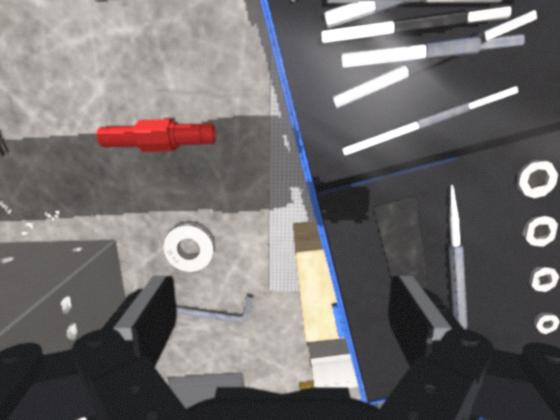

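Both moves were refused because every key is needed in each row. The pictures are unchanged: red decoy at (157,135), plate at (60,300). I'll resend with full rows.

Emit:
step_arm:
  moves:
    - {"rx":0,"ry":0,"rz":0,"dx":38,"dy":-16,"dz":-14,"gripper":1}
    - {"rx":0,"ry":0,"rz":0,"dx":38,"dy":-16,"dz":-14,"gripper":1}
    - {"rx":0,"ry":0,"rz":0,"dx":38,"dy":-16,"dz":-14,"gripper":1}
    - {"rx":0,"ry":0,"rz":0,"dx":38,"dy":-16,"dz":-14,"gripper":1}
    - {"rx":0,"ry":0,"rz":0,"dx":38,"dy":-16,"dz":-14,"gripper":1}
    - {"rx":0,"ry":0,"rz":0,"dx":38,"dy":-16,"dz":-14,"gripper":1}
    - {"rx":0,"ry":0,"rz":0,"dx":38,"dy":-16,"dz":-14,"gripper":1}
    - {"rx":0,"ry":0,"rz":0,"dx":0,"dy":0,"dz":0,"gripper":1}
    - {"rx":0,"ry":0,"rz":0,"dx":0,"dy":0,"dz":0,"gripper":1}

```text
clock: 1.42
tcp_pos: [0.5632, 0.2653, 0.3511]
orientation: [2.221, 2.221, -0.001]
contact_force: [0.6, -0.5, 0.2]
grip_width: 0.0851
gripper_force: 0.0
```

```bash
python3 - <<'E'
from h import *
import pickle
o=st(); c=r.camera_info("wrist"); im=r.grab_frame("wrist"); cv2.imwrite("pics/bench_w.png",im); pickle.dump((c,im),open("bench.pkl","wb"))
print(proj("wrist",[[.544,.246,.03]],c))
E
```

```text
1.43 [0.5632 0.2653 0.3511] [[0.0, 1.0, 0.0], [1.0, -0.0, -0.001], [-0.001, 0.0, -1.0]] [ 0.6 -0.5  0.2] 0.08512352619182846 0.0
[[266.08584284 181.00376174]]
```

View pics/bench_w.png

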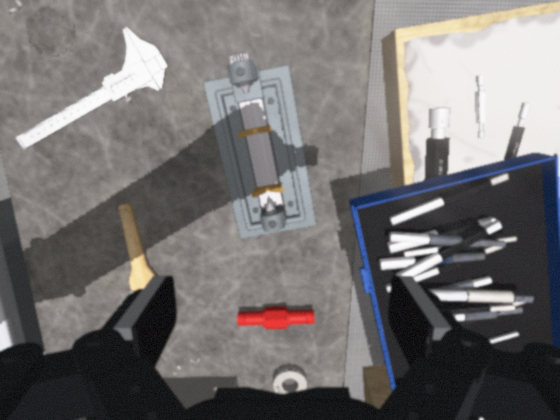

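The wrist view shows the base plate with corners near (205,80), (287,66), (315,224) and (240,238). The tailstock is at (240,65), the headstock at (272,215), and the brass rests at (255,131) and (267,189). The brush is at (135,245) and the v-block at (312,155). The next step is to measure the bench centres while moving on to the shaft.

Emit:
step_arm:
  moves:
    - {"rx":0,"ry":0,"rz":0,"dx":-55,"dy":6,"dz":0,"gripper":1}
    - {"rx":0,"ry":0,"rz":0,"dx":-55,"dy":6,"dz":0,"gripper":1}
    - {"rx":0,"ry":0,"rz":0,"dx":-55,"dy":6,"dz":0,"gripper":1}
    - {"rx":0,"ry":0,"rz":0,"dx":-55,"dy":6,"dz":0,"gripper":1}
    - {"rx":0,"ry":0,"rz":0,"dx":-55,"dy":0,"dz":0,"gripper":1}
    - {"rx":0,"ry":0,"rz":0,"dx":-55,"dy":0,"dz":0,"gripper":1}
    - {"rx":0,"ry":0,"rz":0,"dx":-55,"dy":0,"dz":0,"gripper":1}
    - {"rx":0,"ry":0,"rz":0,"dx":-55,"dy":-10,"dz":0,"gripper":1}
    - {"rx":0,"ry":0,"rz":0,"dx":-55,"dy":-15,"dz":0,"gripper":1}
    - {"rx":0,"ry":0,"rz":0,"dx":-50,"dy":-20,"dz":0,"gripper":1}
    - {"rx":0,"ry":0,"rz":0,"dx":-20,"dy":-20,"dz":0,"gripper":1}
    - {"rx":0,"ry":0,"rz":0,"dx":0,"dy":0,"dz":0,"gripper":1}
    - {"rx":0,"ry":0,"rz":0,"dx":0,"dy":0,"dz":0,"gripper":1}

```text
clock: 3.1
tcp_pos: [0.5221, -0.2987, 0.3511]
orientation: [-2.221, -2.221, -0.001]
contact_force: [0.1, 0.3, -0.5]
grip_width: 0.0851
gripper_force: 0.0
```

```bash
python3 - <<'E'
from h import *
import pickle
o=st(); c=r.camera_info("wrist"); im=r.grab_frame("wrist"); cv2.imwrite("pics/shaft_w.png",im); pickle.dump((c,im),open("shaft.pkl","wb"))
c,im=pickle.load(open("bench.pkl","rb"))
f=im.astype(int); 
for p in[(220,100),(300,180),(200,150),(330,120),(255,131),(267,189),(215,170)]: print(p,f[p[1],p[0]])
m=((f[...,0]-f[...,2])>4).astype(np.uint8); m[:,:190]=0;m[:,330:]=0;m[:40]=0;m[260:]=0
m=cv2.morphologyEx(m,cv2.MORPH_OPEN,np.ones((3,3)))
k=max(cv2.findContours(m,0,2)[0],key=cv2.contourArea); P=np.array([ray("w",q,.008,c)[:2] for q in k[:,0]])
(ce,wh,a)=cv2.minAreaRect((P*1000).astype(np.float32)); print("plate",ce,wh,a,cv2.boxPoints((ce,wh,a)).tolist())
h=cv2.cvtColor(im,cv2.COLOR_BGR2HSV); b=cv2.inRange(h,(8,110,60),(28,255,255)); b[:,:235]=0;b[:,290:]=0;b[:110]=0;b[210:]=0
n,l,s,cc=cv2.connectedComponentsWithStats(b)
for i in range(1,n):
    if s[i,4]>8: print("brass",s[i],cc[i],[np.round(ray("w",cc[i],z,c),4).tolist() for z in(.04,.049)])
E
```

```text
3.1 [ 0.5221 -0.2987  0.3511] [[0.0, 1.0, -0.0], [1.0, -0.0, 0.001], [0.001, -0.0, -1.0]] [ 0.1  0.3 -0.5] 0.08514981489689608 0.0
(220, 100) [176 171 164]
(300, 180) [178 171 164]
(200, 150) [68 70 74]
(330, 120) [128 131 134]
(255, 131) [ 64 113 145]
(267, 189) [ 78 134 168]
(215, 170) [74 76 79]
plate (537.5372924804688, 279.3135986328125) (105.00163269042969, 218.84170532226562) 10.893218040466309 [[465.30419921875, 376.84124755859375], [506.6607666015625, 161.94281005859375], [609.7703857421875, 181.78594970703125], [568.413818359375, 396.68438720703125]]
brass [239 127  32  10 124] [253.7983871  130.96774194] [[0.531, 0.3071, 0.04], [0.5316, 0.3078, 0.049]]
brass [253 185  30  11 159] [267.13836478 189.24528302] [[0.5456, 0.2379, 0.04], [0.546, 0.24, 0.049]]
```

View pics/shaft_w.png

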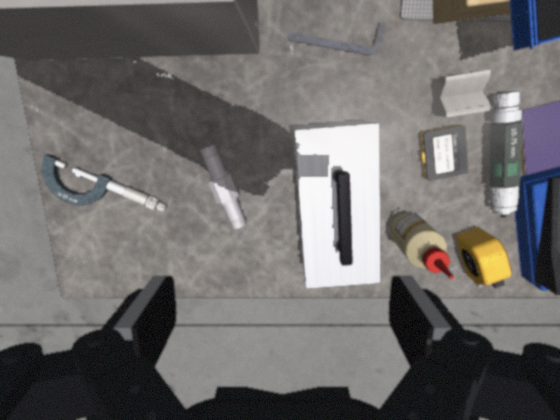

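The wrist view shows the shaft from (208,148) to (240,226) and the cover top with corners (296,128), (378,124), (380,283) and (304,287). The handle runs from (342,172) to (346,262), and the bottle is at (425,240). Next I'll measure all three.

```bash
python3 - <<'E'
from h import *
import pickle
c,im=pickle.load(open("bench.pkl","rb")); f=im.astype(int)
m=((f[...,0]-f[...,2])>4).astype(np.uint8); m[:,:190]=0;m[:,330:]=0;m[:40]=0;m[260:]=0
m=cv2.morphologyEx(m,cv2.MORPH_OPEN,np.ones((3,3)))
k=max(cv2.findContours(m,0,1)[0],key=cv2.contourArea); P=1000*np.array([ray("w",q,.008,c)[:2] for q in k[:,0]])
a=np.radians(10.9);u=np.array([np.sin(a),-np.cos(a)]);v=np.array([np.cos(a),np.sin(a)]); Q=(P-[538.7,273])@np.array([u,v]).T
for s in(1,-1):
    S=Q[(abs(Q[:,1]*s-52.5)<5)&(abs(Q[:,0])<95)]; p=np.polyfit(S[:,0],S[:,1],1); e=S[:,1]-np.polyval(p,S[:,0]); S=S[abs(e)<1]; p=np.polyfit(S[:,0],S[:,1],1); print("long",s,len(S),p,np.degrees(p[0]))
    S=Q[(abs(Q[:,0]*s-103)<6)&(abs(Q[:,1])<45)&(abs(Q[:,1])>20)]; p=np.polyfit(S[:,1],S[:,0],1); print("short",s,len(S),p)
c,im=pickle.load(open("shaft.pkl","rb")); h=cv2.cvtColor(im,cv2.COLOR_BGR2HSV); g=im.min(2)
w=cv2.inRange(g,175,255); w[:,:285]=0;w[:,395:]=0;w[:110]=0;w[300:]=0
w=cv2.morphologyEx(w,cv2.MORPH_CLOSE,np.ones((45,45)))
k=max(cv2.findContours(w,0,2)[0],key=cv2.contourArea); P=np.array([ray("w",q,.07,c)[:2]*1000 for q in k[:,0]]).astype(np.float32)
print("cover",cv2.minAreaRect(P),cv2.boundingRect(k))
d=cv2.inRange(im.max(2),0,50); d[:,:325]=0;d[:,365:]=0;d[:160]=0;d[275:]=0
k=max(cv2.findContours(d,0,2)[0],key=cv2.contourArea);P=np.array([ray("w",q,.108,c)[:2]*1000 for q in k[:,0]]).astype(np.float32)
print("handle",cv2.minAreaRect(P),cv2.minAreaRect(k))
for n,(A,B) in {"wrist":((208,148),(240,226))}.items():
    A,B=np.array(A,float),np.array(B,float);t=(B-A)/np.hypot(*(B-A));nn=np.array([-t[1],t[0]])
    for s in np.arange(-10,np.hypot(*(B-A))+11,6): 
        print(int(s),[int(g[int(round(y)),int(round(x))]) for x,y in[A+t*s+nn*q for q in range(-18,19,3)]])
E
```

```text
long 1 143 [-3.95507127e-04  5.16807537e+01] -0.02266088912692778
short 1 36 [-2.90713301e-03  1.02154638e+02]
long -1 113 [ 3.35394214e-03 -5.09465919e+01] 0.1921667294827367
short -1 41 [ 1.25608074e-03 -1.00490142e+02]
cover ((588.6666870117188, -344.2449035644531), (90.68415832519531, 191.2947235107422), 4.485952377319336) (295, 123, 85, 166)
handle ((585.73828125, -341.5851135253906), (13.769232749938965, 101.71017456054688), 4.99558687210083) ((342.25140380859375, 217.03207397460938), (92.25817108154297, 13.059440612792969), 87.54597473144531)
-10 [70, 65, 68, 67, 60, 65, 64, 66, 61, 57, 57, 65, 66]
-4 [71, 67, 65, 60, 64, 71, 66, 60, 68, 65, 65, 70, 71]
2 [71, 67, 68, 65, 90, 105, 114, 116, 104, 71, 61, 67, 66]
8 [70, 77, 78, 71, 79, 97, 109, 110, 100, 78, 65, 65, 88]
14 [80, 78, 69, 69, 89, 112, 125, 123, 111, 79, 77, 112, 122]
20 [65, 71, 68, 71, 86, 108, 123, 116, 106, 92, 118, 119, 126]
26 [67, 72, 71, 67, 95, 108, 121, 117, 107, 100, 114, 117, 128]
32 [76, 73, 72, 89, 97, 104, 112, 108, 112, 124, 142, 126, 127]
38 [73, 74, 75, 101, 108, 108, 118, 121, 200, 175, 156, 136, 130]
44 [76, 79, 76, 102, 104, 127, 203, 230, 230, 173, 160, 122, 128]
50 [73, 94, 81, 124, 167, 183, 231, 232, 229, 186, 158, 126, 124]
56 [121, 123, 120, 130, 162, 191, 225, 226, 218, 167, 129, 128, 128]
62 [127, 124, 129, 105, 133, 189, 224, 226, 182, 130, 131, 127, 120]
68 [139, 141, 140, 134, 145, 182, 228, 220, 186, 130, 136, 133, 121]
74 [132, 127, 133, 121, 120, 185, 228, 216, 187, 129, 116, 110, 120]
80 [135, 135, 132, 121, 124, 177, 217, 218, 180, 126, 130, 144, 138]
86 [133, 134, 144, 145, 136, 153, 146, 148, 140, 123, 126, 133, 133]
92 [139, 139, 137, 131, 136, 146, 136, 127, 128, 135, 138, 147, 144]
```

```bash
python3 - <<'E'
from h import *
import pickle
c,im=pickle.load(open("shaft.pkl","rb"))
for zA,zB in((.015,.015),(.018,.02)):
    A=ray("w",(207.4,146.6),zA,c);B=ray("w",(238.5,226.3),zB,c); print(A,B,np.hypot(*(B-A)[:2]),(A+B)/2,np.degrees(np.arctan2((B-A)[0],-(B-A)[1])))
# collar check: project collar edges
A=ray("w",(223,186),.03,c); print(A)
o=r.get_obs(); print(o["joints"])
E
```

```text
[ 0.42991421 -0.2772971   0.015     ] [ 0.46493759 -0.38175096  0.015     ] 0.11016917428942563 [ 0.4474259  -0.32952403  0.015     ] 18.5363070719884
[ 0.43052682 -0.27695768  0.018     ] [ 0.4655744  -0.38003936  0.02      ] 0.1088768437997823 [ 0.44805061 -0.32849852  0.019     ] 18.777936992907097
[ 0.44945401 -0.32390665  0.03      ]
[ 0.25252041  0.2813016   0.20643696  1.62612214 -0.06084339  1.24068063
  0.47195082]
```

Emit:
step_arm:
  grip_force: 60
  moves:
    - {"rx":0,"ry":0,"rz":0,"dx":-15,"dy":-37,"dz":0,"gripper":1}
    - {"rx":0,"ry":0,"rz":0,"dx":-15.3,"dy":-37.6,"dz":0,"gripper":1}
    - {"rx":0,"ry":0,"rz":-9.3,"dx":0,"dy":0,"dz":50,"gripper":1}
    - {"rx":0,"ry":0,"rz":-9.3,"dx":0,"dy":0,"dz":50,"gripper":1}
    - {"rx":0,"ry":0,"rz":0,"dx":0,"dy":0,"dz":50,"gripper":1}
    - {"rx":0,"ry":0,"rz":0,"dx":0,"dy":0,"dz":50,"gripper":1}
    - {"rx":0,"ry":0,"rz":0,"dx":0,"dy":0,"dz":40,"gripper":1}
    - {"rx":0,"ry":0,"rz":0,"dx":0,"dy":0,"dz":30,"gripper":1}
    - {"rx":0,"ry":0,"rz":0,"dx":0,"dy":0,"dz":0,"gripper":1}
    - {"rx":0,"ry":0,"rz":0,"dx":0,"dy":0,"dz":0,"gripper":1}

```text
clock: 4.4
tcp_pos: [0.4486, -0.3292, 0.0823]
orientation: [1.831, 2.551, 0.001]
contact_force: [-0.0, -0.4, 0.1]
grip_width: 0.0854
gripper_force: 0.0
```

```bash
python3 - <<'E'
from h import *
o=st(); c=r.camera_info("wrist"); im=r.grab_frame("wrist"); cv2.imwrite("pics/near.png",im)
u=np.array([np.sin(np.radians(18.6)),-np.cos(np.radians(18.6))]);C=np.array([.4475,-.329])
print(proj("w",[[*(C-u*.055),.015],[*(C+u*.055),.015],[*C,.015]],c))
g=im.min(2)
v=np.array([-u[1],u[0]])
for z in (.015,):
  for s in np.arange(-.064,.065,.004):
    uv=proj("w",[[*(C+u*s+v*q),z] for q in np.arange(-.02,.0201,.004)],c).round().astype(int)
    print(round(s,3),[int(g[y,x]) if 0<=y<420 and 0<=x<560 else -1 for x,y in uv])
E
```

```text
4.4 [ 0.4486 -0.3292  0.0823] [[-0.32, 0.947, 0.001], [0.947, 0.32, -0.0], [-0.001, 0.001, -1.0]] [-0.  -0.4  0.1] 0.08535140084512409 0.0
[[279.23750615 138.74544906]
 [279.3412767  327.07109831]
 [279.29353161 240.4219933 ]]
-0.064 [88, 81, 86, 90, 94, 100, 104, 156, 160, 165, 176]
-0.06 [97, 86, 88, 85, 89, 92, 94, 114, 159, 163, 172]
-0.056 [96, 91, 85, 90, 92, 98, 95, 92, 154, 163, 172]
-0.052 [97, 83, 87, 129, 151, 160, 152, 127, 89, 171, 175]
-0.048 [97, 87, 87, 128, 155, 164, 151, 119, 104, 109, 167]
-0.044 [92, 87, 86, 135, 153, 157, 147, 115, 106, 104, 169]
-0.04 [89, 89, 96, 139, 157, 164, 156, 127, 102, 116, 107]
-0.036 [87, 79, 96, 136, 160, 162, 154, 127, 91, 100, 103]
-0.032 [86, 79, 87, 134, 155, 162, 155, 129, 92, 99, 96]
-0.028 [95, 89, 86, 137, 154, 161, 155, 134, 97, 97, 96]
-0.024 [84, 87, 87, 135, 158, 162, 153, 135, 100, 96, 93]
-0.02 [92, 88, 90, 131, 156, 159, 156, 136, 92, 97, 95]
-0.016 [100, 98, 113, 124, 135, 142, 136, 136, 109, 103, 105]
-0.012 [102, 111, 117, 124, 148, 150, 137, 116, 127, 106, 101]
-0.008 [95, 106, 135, 137, 161, 157, 159, 142, 140, 106
[... 404 characters left out ...]
, 137, 162, 167, 170]
0.024 [96, 122, 174, 127, 149, 155, 148, 138, 186, 180, 173]
0.028 [100, 145, 165, 124, 149, 155, 156, 145, 190, 185, 189]
0.032 [131, 175, 174, 127, 149, 155, 156, 225, 177, 180, 183]
0.036 [150, 161, 162, 172, 227, 225, 250, 230, 181, 171, 173]
0.04 [156, 159, 170, 187, 241, 250, 250, 230, 170, 173, 174]
0.044 [185, 167, 170, 183, 240, 250, 244, 230, 178, 182, 190]
0.048 [197, 174, 165, 162, 240, 249, 249, 229, 199, 194, 193]
0.052 [182, 178, 169, 164, 238, 249, 248, 225, 195, 185, 174]
0.056 [170, 159, 177, 186, 241, 250, 248, 223, 183, 179, 178]
0.06 [188, 187, 193, 167, 229, 247, 241, 185, 178, 190, 192]
0.064 [198, 182, 184, 168, 182, 178, 181, 184, 185, 192, 191]
```

Emit:
step_arm:
  grip_force: 60
  moves:
    - {"rx":0,"ry":0,"rz":0,"dx":0,"dy":0,"dz":25,"gripper":1}
    - {"rx":0,"ry":0,"rz":0,"dx":0,"dy":0,"dz":20,"gripper":1}
    - {"rx":0,"ry":0,"rz":0,"dx":0,"dy":0,"dz":12,"gripper":1}
    - {"rx":0,"ry":0,"rz":0,"dx":0,"dy":0,"dz":0,"gripper":0}
    - {"rx":0,"ry":0,"rz":0,"dx":0,"dy":0,"dz":0,"gripper":-1}
    - {"rx":0,"ry":0,"rz":0,"dx":0,"dy":0,"dz":0,"gripper":-1}
    - {"rx":0,"ry":0,"rz":0,"dx":0,"dy":0,"dz":0,"gripper":-1}
    - {"rx":0,"ry":0,"rz":0,"dx":0,"dy":0,"dz":0,"gripper":-1}
    - {"rx":0,"ry":0,"rz":0,"dx":0,"dy":0,"dz":0,"gripper":-1}
    - {"rx":0,"ry":0,"rz":0,"dx":0,"dy":0,"dz":0,"gripper":-1}

```text
clock: 5.7
tcp_pos: [0.448, -0.3297, 0.0253]
orientation: [1.833, 2.55, 0.0]
contact_force: [-0.7, -1.0, 5.9]
grip_width: 0.0286
gripper_force: 59.4
```

Emit:
step_arm:
  moves:
    - {"rx":0,"ry":0,"rz":0,"dx":0,"dy":0,"dz":-15,"gripper":-1}
    - {"rx":0,"ry":0,"rz":0,"dx":0,"dy":0,"dz":-40,"gripper":-1}
    - {"rx":0,"ry":0,"rz":0,"dx":0,"dy":0,"dz":-55,"gripper":-1}
    - {"rx":0,"ry":0,"rz":0,"dx":0,"dy":0,"dz":-55,"gripper":-1}
    - {"rx":0,"ry":0,"rz":0,"dx":0,"dy":0,"dz":-55,"gripper":-1}
    - {"rx":0,"ry":0,"rz":0,"dx":0,"dy":0,"dz":-55,"gripper":-1}
    - {"rx":0,"ry":0,"rz":7.6,"dx":0,"dy":0,"dz":-50,"gripper":-1}

```text
clock: 6.58
tcp_pos: [0.4466, -0.3291, 0.3521]
orientation: [2.002, 2.42, 0.001]
contact_force: [0.6, -0.3, -2.6]
grip_width: 0.0285
gripper_force: 60.0
```

Emit:
step_arm:
  moves:
    - {"rx":0,"ry":0,"rz":0,"dx":45,"dy":16,"dz":0,"gripper":-1}
    - {"rx":0,"ry":0,"rz":0,"dx":45,"dy":16,"dz":0,"gripper":-1}
    - {"rx":0,"ry":0,"rz":0,"dx":45,"dy":16,"dz":0,"gripper":-1}
    - {"rx":0,"ry":0,"rz":0,"dx":45,"dy":16,"dz":0,"gripper":-1}
    - {"rx":0,"ry":0,"rz":0,"dx":45,"dy":16,"dz":0,"gripper":-1}
    - {"rx":0,"ry":0,"rz":0,"dx":45,"dy":16,"dz":0,"gripper":-1}
    - {"rx":0,"ry":0,"rz":0,"dx":45,"dy":16,"dz":0,"gripper":-1}
    - {"rx":0,"ry":0,"rz":0,"dx":45,"dy":16,"dz":0,"gripper":-1}
    - {"rx":0,"ry":0,"rz":0,"dx":45,"dy":16,"dz":0,"gripper":-1}
    - {"rx":0,"ry":0,"rz":0,"dx":45,"dy":16,"dz":0,"gripper":-1}
    - {"rx":0,"ry":0,"rz":0,"dx":45,"dy":16,"dz":0,"gripper":-1}
    - {"rx":0,"ry":0,"rz":0,"dx":45,"dy":16,"dz":0,"gripper":-1}
    - {"rx":0,"ry":0,"rz":0,"dx":45,"dy":12,"dz":0,"gripper":-1}
    - {"rx":0,"ry":0,"rz":0,"dx":0,"dy":0,"dz":0,"gripper":-1}
    - {"rx":0,"ry":0,"rz":0,"dx":0,"dy":0,"dz":0,"gripper":-1}
    - {"rx":0,"ry":0,"rz":0,"dx":0,"dy":0,"dz":0,"gripper":-1}

```text
clock: 8.57
tcp_pos: [0.5363, 0.2821, 0.3496]
orientation: [2.001, 2.421, -0.001]
contact_force: [-0.7, -0.4, -2.3]
grip_width: 0.0288
gripper_force: 59.9
```

Emit:
step_arm:
  moves:
    - {"rx":0,"ry":0,"rz":0,"dx":1,"dy":0.8,"dz":50,"gripper":-1}
    - {"rx":0,"ry":0,"rz":0,"dx":0,"dy":0,"dz":50,"gripper":-1}
    - {"rx":0,"ry":0,"rz":0,"dx":0,"dy":0,"dz":50,"gripper":-1}
    - {"rx":0,"ry":0,"rz":0,"dx":0,"dy":0,"dz":50,"gripper":-1}
    - {"rx":0,"ry":0,"rz":0,"dx":0,"dy":0,"dz":20,"gripper":-1}
    - {"rx":0,"ry":0,"rz":0,"dx":0,"dy":0,"dz":0,"gripper":-1}
    - {"rx":0,"ry":0,"rz":0,"dx":0,"dy":0,"dz":0,"gripper":-1}

```text
clock: 9.45
tcp_pos: [0.5377, 0.2849, 0.1308]
orientation: [1.999, 2.422, 0.003]
contact_force: [0.4, -0.1, -2.0]
grip_width: 0.0286
gripper_force: 59.9
```

```bash
python3 - <<'E'
from h import *
import pickle
o=st(); c=r.camera_info("wrist"); im=r.grab_frame("wrist"); cv2.imwrite("pics/lay.png",im); pickle.dump((c,im),open("lay.pkl","wb"))
h=cv2.cvtColor(im,cv2.COLOR_BGR2HSV); b=cv2.inRange(h,(8,110,60),(28,255,255))
n,l,s,cc=cv2.connectedComponentsWithStats(b)
C=np.array([.539,.2725]);a=np.radians(11);u=np.array([np.sin(a),-np.cos(a)]);v=np.array([np.cos(a),np.sin(a)])
for i in range(1,n):
    if s[i,4]>20: print("brass",s[i],[np.round(1000*(ray("w",cc[i],z,c)[:2]-C)@np.array([u,v]).T,1).tolist() for z in(.045,.05)])
E
```

```text
9.45 [0.5377 0.2849 0.1308] [[-0.19, 0.982, 0.002], [0.982, 0.19, 0.001], [0.001, 0.002, -1.0]] [ 0.4 -0.1 -2. ] 0.028606788006136506 59.89064636640251
brass [246 185   8  15  88] [[-35.4, -16.8], [-36.6, -16.4]]
brass [309 190   3   9  23] [[-34.8, 18.2], [-36.0, 17.8]]
```

View pics/lay.png

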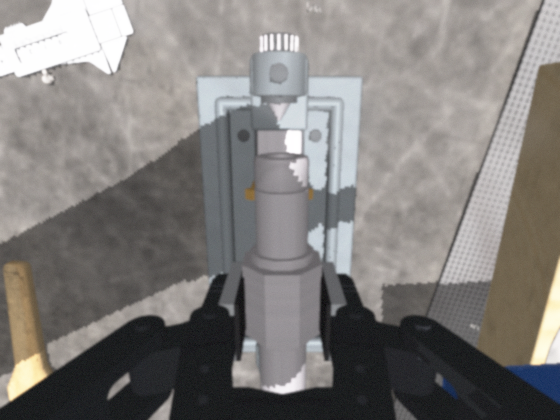

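The wrist view shows the shaft lined up over the rests, brass at (250,192) and (310,194), with the tailstock cone tip at (278,120) clear of the shaft's end at (280,155). I'll lower it now.

Emit:
step_arm:
  moves:
    - {"rx":0,"ry":0,"rz":0,"dx":-0.8,"dy":-0.5,"dz":30,"gripper":-1}
    - {"rx":0,"ry":0,"rz":0,"dx":0,"dy":0,"dz":25,"gripper":-1}
    - {"rx":0,"ry":0,"rz":0,"dx":0,"dy":0,"dz":10,"gripper":-1}
    - {"rx":0,"ry":0,"rz":0,"dx":0,"dy":0,"dz":0,"gripper":-1}
    - {"rx":0,"ry":0,"rz":0,"dx":0,"dy":0,"dz":3,"gripper":-1}
    - {"rx":0,"ry":0,"rz":0,"dx":0,"dy":0,"dz":2,"gripper":-1}
    - {"rx":0,"ry":0,"rz":0,"dx":0,"dy":0,"dz":0,"gripper":-1}
    - {"rx":0,"ry":0,"rz":0,"dx":0,"dy":0,"dz":0,"gripper":-1}

```text
clock: 10.5
tcp_pos: [0.5364, 0.2843, 0.0596]
orientation: [1.998, 2.424, 0.001]
contact_force: [-1.1, 1.1, -0.7]
grip_width: 0.029
gripper_force: 60.1
```

Emit:
step_arm:
  moves:
    - {"rx":0,"ry":0,"rz":0,"dx":0,"dy":0,"dz":0.7,"gripper":-1}
    - {"rx":0,"ry":0,"rz":0,"dx":0,"dy":0,"dz":0,"gripper":-1}
    - {"rx":0,"ry":0,"rz":0,"dx":0,"dy":0,"dz":0,"gripper":-1}

```text
clock: 10.88
tcp_pos: [0.5364, 0.2843, 0.0594]
orientation: [1.998, 2.424, 0.001]
contact_force: [-2.6, -0.9, 5.6]
grip_width: 0.0291
gripper_force: 60.9
```

Emit:
step_arm:
  moves:
    - {"rx":0,"ry":0,"rz":0,"dx":0,"dy":0,"dz":0,"gripper":0.2}
    - {"rx":0,"ry":0,"rz":0,"dx":0,"dy":0,"dz":0,"gripper":0.6}
    - {"rx":0,"ry":0,"rz":0,"dx":0,"dy":0,"dz":0,"gripper":0.6}
    - {"rx":0,"ry":0,"rz":0,"dx":0,"dy":0,"dz":0,"gripper":0.6}
    - {"rx":0,"ry":0,"rz":0,"dx":0,"dy":0,"dz":-15,"gripper":0.6}
    - {"rx":0,"ry":0,"rz":0,"dx":0,"dy":0,"dz":-35,"gripper":0.6}
    - {"rx":0,"ry":0,"rz":0,"dx":43,"dy":0,"dz":0,"gripper":0.6}
    - {"rx":0,"ry":0,"rz":0,"dx":43,"dy":0,"dz":0,"gripper":0.6}
    - {"rx":0,"ry":0,"rz":0,"dx":0,"dy":0,"dz":0,"gripper":0.6}
    - {"rx":0,"ry":0,"rz":0,"dx":0,"dy":0,"dz":0,"gripper":0.6}

```text
clock: 12.12
tcp_pos: [0.5202, 0.368, 0.1092]
orientation: [1.998, 2.424, 0.0]
contact_force: [0.4, -1.2, 1.0]
grip_width: 0.0684
gripper_force: 0.0
```

```bash
python3 - <<'E'
from h import *
import pickle
o=st(); c=r.camera_info("wrist"); im=r.grab_frame("wrist"); cv2.imwrite("pics/tail.png",im)
C=np.array([.539,.2725]);a=np.radians(11);u=np.array([np.sin(a),-np.cos(a)]);v=np.array([np.cos(a),np.sin(a)])
print("tcp",1000*(o["tcp_pos"][:2]-C)@np.array([u,v]).T)
g=im.min(2)
for z in(.067,):
  for x in range(-130,-60,4):
    uv=proj("w",[[*(C+u*x/1000+v*q/1000),z] for q in range(-24,25,4)],c).round().astype(int)
    print(x,uv[6],[int(g[q,p]) if 0<=q<420 and 0<=p<560 else -1 for p,q in uv])
E
```

```text
12.12 [0.5202 0.368  0.1092] [[-0.191, 0.982, 0.001], [0.982, 0.191, -0.0], [-0.001, 0.0, -1.0]] [ 0.4 -1.2  1. ] 0.0683840196731757 0.0
tcp [-97.37188245  -0.22997318]
-130 [281 195] [94, 92, 88, 89, 95, 87, 80, 86, 94, 91, 88, 95, 86]
-126 [281 203] [92, 89, 92, 86, 96, 92, 87, 90, 84, 82, 89, 89, 86]
-122 [281 212] [81, 80, 80, 85, 103, 54, 53, 51, 82, 90, 85, 85, 90]
-118 [281 220] [111, 106, 110, 81, 144, 102, 130, 112, 133, 79, 107, 110, 108]
-114 [281 228] [105, 109, 106, 74, 79, 108, 131, 112, 84, 72, 108, 104, 101]
-110 [281 236] [80, 77, 77, 83, 93, 94, 88, 95, 99, 85, 76, 74, 75]
-106 [281 244] [118, 119, 121, 83, 91, 103, 105, 104, 100, 88, 118, 120, 206]
-102 [281 252] [78, 106, 106, 90, 100, 87, 72, 86, 97, 85, 194, 194, 93]
-98 [281 259] [70, 107, 109, 84, 101, 83, 75, 80, 97, 82, 197, 198, 82]
-94 [281 267] [71, 91, 69, 102, 98, 102, 100, 101, 93, 172, 126, 135, 85]
-90 [281 274] [75, 106, 91, 90, 132, 113, 88, 113, 238, 171, 171, 187, 87]
-86 [281 282] [73, 107, 138, 135, 151, 152, 134, 156, 252, 164, 198, 197, 84]
-82 [281 289] [88, 198, 201, 133, 185, 140, 116, 141, 251, 149, 196, 196, 88]
-78 [281 296] [103, 197, 196, 168, 126, 108, 152, 130, 170, 155, 198, 200, 86]
-74 [281 303] [111, 197, 186, 112, 138, 114, 113, 113, 195, 155, 199, 200, 87]
-70 [281 310] [107, 195, 191, 112, 123, 132, 147, 238, 185, 126, 198, 198, 90]
-66 [281 317] [104, 197, 198, 53, 155, 220, 247, 240, 162, 55, 197, 198, 108]
-62 [281 324] [111, 197, 197, 52, 175, 203, 222, 206, 187, 49, 198, 200, 83]
```

Emit:
step_arm:
  grip_force: 60
  moves:
    - {"rx":0,"ry":0,"rz":0,"dx":3,"dy":0,"dz":20,"gripper":0.6}
    - {"rx":0,"ry":0,"rz":0,"dx":0,"dy":0,"dz":20,"gripper":0.6}
    - {"rx":0,"ry":0,"rz":0,"dx":0,"dy":0,"dz":11,"gripper":0.6}
    - {"rx":0,"ry":0,"rz":0,"dx":0,"dy":0,"dz":0,"gripper":-1}
    - {"rx":0,"ry":0,"rz":0,"dx":0,"dy":0,"dz":0,"gripper":-1}
    - {"rx":0,"ry":0,"rz":0,"dx":0,"dy":0,"dz":0,"gripper":-1}
    - {"rx":0,"ry":0,"rz":0,"dx":0,"dy":0,"dz":0,"gripper":-1}
    - {"rx":0,"ry":0,"rz":0,"dx":0,"dy":0,"dz":0,"gripper":-1}

```text
clock: 13.18
tcp_pos: [0.5193, 0.3718, 0.0582]
orientation: [-1.998, -2.424, -0.001]
contact_force: [-2.6, -0.8, 5.6]
grip_width: 0.0285
gripper_force: 61.6
```

Emit:
step_arm:
  moves:
    - {"rx":0,"ry":0,"rz":0,"dx":-2,"dy":0,"dz":0,"gripper":-1}
    - {"rx":0,"ry":0,"rz":0,"dx":-3,"dy":0,"dz":0,"gripper":-1}
    - {"rx":0,"ry":0,"rz":0,"dx":-3,"dy":0,"dz":0,"gripper":-1}
    - {"rx":0,"ry":0,"rz":0,"dx":-3,"dy":0,"dz":0,"gripper":-1}
    - {"rx":0,"ry":0,"rz":0,"dx":-3,"dy":0,"dz":0,"gripper":-1}
    - {"rx":0,"ry":0,"rz":0,"dx":-3,"dy":0,"dz":0,"gripper":-1}
    - {"rx":0,"ry":0,"rz":0,"dx":-3,"dy":0,"dz":0,"gripper":-1}
    - {"rx":0,"ry":0,"rz":0,"dx":-2,"dy":0,"dz":0,"gripper":-1}
    - {"rx":0,"ry":0,"rz":0,"dx":-2,"dy":0,"dz":0,"gripper":-1}
    - {"rx":0,"ry":0,"rz":0,"dx":0,"dy":0,"dz":0,"gripper":-1}
    - {"rx":0,"ry":0,"rz":0,"dx":0,"dy":0,"dz":0,"gripper":-1}

```text
clock: 14.55
tcp_pos: [0.5237, 0.3491, 0.0582]
orientation: [-1.997, -2.424, -0.002]
contact_force: [-3.1, 3.6, 6.6]
grip_width: 0.0284
gripper_force: 61.9
```

Emit:
step_arm:
  moves:
    - {"rx":0,"ry":0,"rz":0,"dx":-1.5,"dy":0,"dz":0,"gripper":-1}
    - {"rx":0,"ry":0,"rz":0,"dx":-1.5,"dy":0,"dz":0,"gripper":-1}
    - {"rx":0,"ry":0,"rz":0,"dx":0,"dy":0,"dz":0,"gripper":-1}
    - {"rx":0,"ry":0,"rz":0,"dx":0,"dy":0,"dz":0,"gripper":-1}

```text
clock: 15.05
tcp_pos: [0.5242, 0.3464, 0.0582]
orientation: [-1.997, -2.424, -0.003]
contact_force: [-3.3, 4.4, 6.0]
grip_width: 0.0284
gripper_force: 61.8
```

Emit:
step_arm:
  moves:
    - {"rx":0,"ry":0,"rz":0,"dx":-1,"dy":0,"dz":0,"gripper":-1}
    - {"rx":0,"ry":0,"rz":0,"dx":-1,"dy":0,"dz":0,"gripper":-1}
    - {"rx":0,"ry":0,"rz":0,"dx":0,"dy":0,"dz":0,"gripper":-1}
    - {"rx":0,"ry":0,"rz":0,"dx":0,"dy":0,"dz":0,"gripper":-1}

```text
clock: 15.55
tcp_pos: [0.5245, 0.3449, 0.0582]
orientation: [-1.996, -2.424, -0.003]
contact_force: [-2.6, 3.7, 4.4]
grip_width: 0.0282
gripper_force: 61.7
```

Emit:
step_arm:
  moves:
    - {"rx":0,"ry":0,"rz":0,"dx":-1,"dy":0,"dz":0,"gripper":-1}
    - {"rx":0,"ry":0,"rz":0,"dx":-0.5,"dy":0,"dz":0,"gripper":-1}
    - {"rx":0,"ry":0,"rz":0,"dx":0,"dy":0,"dz":0,"gripper":-1}
    - {"rx":0,"ry":0,"rz":0,"dx":0,"dy":0,"dz":0,"gripper":-1}

```text
clock: 16.05
tcp_pos: [0.5247, 0.3437, 0.0582]
orientation: [-1.996, -2.424, -0.004]
contact_force: [-5.2, 5.0, 5.6]
grip_width: 0.0287
gripper_force: 61.7
```

Emit:
step_arm:
  moves:
    - {"rx":0,"ry":0,"rz":0,"dx":-1,"dy":0,"dz":0,"gripper":-1}
    - {"rx":0,"ry":0,"rz":0,"dx":-1,"dy":0,"dz":0,"gripper":-1}
    - {"rx":0,"ry":0,"rz":0,"dx":0,"dy":0,"dz":0,"gripper":-1}
    - {"rx":0,"ry":0,"rz":0,"dx":0,"dy":0,"dz":0,"gripper":-1}

```text
clock: 16.55
tcp_pos: [0.5249, 0.3426, 0.0582]
orientation: [-1.995, -2.424, -0.005]
contact_force: [-4.2, 7.2, 3.5]
grip_width: 0.0286
gripper_force: 61.5
```

Emit:
step_arm:
  moves:
    - {"rx":0,"ry":0,"rz":0,"dx":-1,"dy":0,"dz":0,"gripper":-1}
    - {"rx":0,"ry":0,"rz":0,"dx":0,"dy":0,"dz":0,"gripper":-1}
    - {"rx":0,"ry":0,"rz":0,"dx":0,"dy":0,"dz":0,"gripper":-1}

```text
clock: 16.92
tcp_pos: [0.5249, 0.3424, 0.0582]
orientation: [-1.994, -2.424, -0.007]
contact_force: [-3.4, 8.4, 3.2]
grip_width: 0.0287
gripper_force: 61.4
```

Emit:
step_arm:
  moves:
    - {"rx":0,"ry":0,"rz":0,"dx":-1.5,"dy":0,"dz":0,"gripper":-1}
    - {"rx":0,"ry":0,"rz":0,"dx":-1.5,"dy":0,"dz":0,"gripper":-1}
    - {"rx":0,"ry":0,"rz":0,"dx":0,"dy":0,"dz":0,"gripper":-1}
    - {"rx":0,"ry":0,"rz":0,"dx":0,"dy":0,"dz":0,"gripper":-1}

```text
clock: 17.42
tcp_pos: [0.525, 0.3418, 0.0582]
orientation: [-1.991, -2.424, -0.011]
contact_force: [-3.4, 13.6, -1.0]
grip_width: 0.0284
gripper_force: 61.0
```

Emit:
step_arm:
  moves:
    - {"rx":0,"ry":0,"rz":0,"dx":-1.5,"dy":0,"dz":0,"gripper":-1}
    - {"rx":0,"ry":0,"rz":0,"dx":-1.5,"dy":0,"dz":0,"gripper":-1}
    - {"rx":0,"ry":0,"rz":0,"dx":0,"dy":0,"dz":0,"gripper":-1}
    - {"rx":0,"ry":0,"rz":0,"dx":0,"dy":0,"dz":0,"gripper":-1}

```text
clock: 17.92
tcp_pos: [0.5251, 0.3414, 0.0583]
orientation: [-1.988, -2.423, -0.015]
contact_force: [-3.2, 21.2, -4.0]
grip_width: 0.0287
gripper_force: 60.6
```

Emit:
step_arm:
  moves:
    - {"rx":0,"ry":0,"rz":0,"dx":5,"dy":0,"dz":0,"gripper":-1}
    - {"rx":0,"ry":0,"rz":0,"dx":0,"dy":0,"dz":0,"gripper":0.2}
    - {"rx":0,"ry":0,"rz":0,"dx":0,"dy":0,"dz":0,"gripper":0.6}
    - {"rx":0,"ry":0,"rz":0,"dx":0,"dy":0,"dz":0,"gripper":0.6}
    - {"rx":0,"ry":0,"rz":0,"dx":0,"dy":0,"dz":-20,"gripper":0.6}
    - {"rx":0,"ry":0,"rz":0,"dx":0,"dy":0,"dz":-40,"gripper":0.6}
    - {"rx":0,"ry":0,"rz":0,"dx":-10,"dy":0,"dz":-55,"gripper":0.6}
    - {"rx":0,"ry":0,"rz":0,"dx":-10,"dy":0,"dz":-55,"gripper":0.6}
    - {"rx":0,"ry":0,"rz":0,"dx":-10,"dy":0,"dz":-55,"gripper":0.6}
    - {"rx":0,"ry":0,"rz":0,"dx":0,"dy":0,"dz":-55,"gripper":0.6}
    - {"rx":0,"ry":0,"rz":0,"dx":0,"dy":0,"dz":-12,"gripper":0.6}
    - {"rx":0,"ry":0,"rz":0,"dx":0,"dy":0,"dz":0,"gripper":0.6}
    - {"rx":0,"ry":0,"rz":0,"dx":0,"dy":0,"dz":0,"gripper":0.6}
    - {"rx":0,"ry":0,"rz":0,"dx":0,"dy":0,"dz":0,"gripper":0.6}

```text
clock: 19.68
tcp_pos: [0.5311, 0.3078, 0.3479]
orientation: [-1.998, -2.424, 0.005]
contact_force: [-0.2, 0.4, 0.0]
grip_width: 0.0682
gripper_force: 0.0
```

```bash
cat > mb.py <<'E'
from h import *
import pickle
o=st(); c=r.camera_info("wrist"); im=r.grab_frame("wrist"); cv2.imwrite("pics/bench2.png",im); pickle.dump((c,im,o),open("bench2.pkl","wb"))
f=im.astype(int); C=np.array([539.,272.5])
a=np.radians(11);u=np.array([np.sin(a),-np.cos(a)]);v=np.array([np.cos(a),np.sin(a)])
m=((f[...,0]-f[...,2])>4).astype(np.uint8)
roi=np.zeros_like(m); box=[[*((C+u*x+v*y)/1000),.008] for x,y in((-112,-62),(112,-62),(112,62),(-112,62))]; cv2.fillConvexPoly(roi,proj("w",box,c).round().astype(np.int32),1); m&=roi
m=cv2.morphologyEx(m,cv2.MORPH_OPEN,np.ones((3,3)))
k=max(cv2.findContours(m,0,1)[0],key=cv2.contourArea); Q=(1000*np.array([ray("w",q,.008,c)[:2] for q in k[:,0]])-C)@np.array([u,v]).T
for s in(1,-1):
  for nm,i,L,w,lo in(("long",1,53,95,0),("short",0,103,45,18)):
    j=1-i; S=Q[(abs(Q[:,i]*s-L)<5)&(abs(Q[:,j])<w)&(abs(Q[:,j])>lo)]
    for _ in range(3):
        p=np.polyfit(S[:,j],S[:,i],1); S=S[abs(S[:,i]-np.polyval(p,S[:,j]))<1]
    print(nm,s,len(S),p)
E
python3 mb.py
```

```text
19.68 [0.5311 0.3078 0.3479] [[-0.191, 0.982, -0.003], [0.982, 0.191, -0.002], [-0.001, -0.003, -1.0]] [-0.2  0.4  0. ] 0.06816475724211564 0.0
long 1 144 [-3.08367709e-03  5.13090797e+01]
short 1 39 [-2.50179783e-03  1.00771379e+02]
long -1 137 [-9.76008377e-03 -5.13390422e+01]
short -1 26 [-2.05601029e-02 -1.00172140e+02]
```

Emit:
step_arm:
  moves:
    - {"rx":0,"ry":0,"rz":6.5,"dx":0,"dy":0,"dz":0,"gripper":0.6}
    - {"rx":0,"ry":0,"rz":0,"dx":-30,"dy":0,"dz":0,"gripper":0.6}
    - {"rx":0,"ry":0,"rz":0,"dx":-50,"dy":0.5,"dz":0,"gripper":0.6}
    - {"rx":0,"ry":0,"rz":0,"dx":-50,"dy":0.5,"dz":0,"gripper":0.6}
    - {"rx":0,"ry":0,"rz":0,"dx":-50,"dy":0.5,"dz":0,"gripper":0.6}
    - {"rx":0,"ry":0,"rz":0,"dx":-50,"dy":0.5,"dz":0,"gripper":0.6}
    - {"rx":0,"ry":0,"rz":0,"dx":-50,"dy":0.5,"dz":0,"gripper":0.6}
    - {"rx":0,"ry":0,"rz":0,"dx":-50,"dy":0.5,"dz":0,"gripper":0.6}
    - {"rx":0,"ry":0,"rz":0,"dx":-50,"dy":0.5,"dz":0,"gripper":0.6}
    - {"rx":0,"ry":0,"rz":0,"dx":-50,"dy":0.5,"dz":0,"gripper":0.6}
    - {"rx":0,"ry":0,"rz":0,"dx":-50,"dy":0.5,"dz":0,"gripper":0.6}
    - {"rx":0,"ry":0,"rz":0,"dx":-50,"dy":0.5,"dz":0,"gripper":0.6}
    - {"rx":0,"ry":0,"rz":0,"dx":-50,"dy":0.5,"dz":0,"gripper":0.6}
    - {"rx":0,"ry":0,"rz":0,"dx":-38,"dy":0.5,"dz":0,"gripper":0.6}
    - {"rx":0,"ry":0,"rz":0,"dx":0,"dy":0,"dz":0,"gripper":0.6}
    - {"rx":0,"ry":0,"rz":0,"dx":0,"dy":0,"dz":0,"gripper":0.6}
    - {"rx":0,"ry":0,"rz":0,"dx":0,"dy":0,"dz":0,"gripper":0.6}

```text
clock: 21.85
tcp_pos: [0.5865, -0.3056, 0.3494]
orientation: [-2.129, -2.309, -0.001]
contact_force: [0.3, -0.1, -0.6]
grip_width: 0.0682
gripper_force: 0.0
```

```bash
python3 - <<'E'
from h import *
import pickle
o=st(); c=r.camera_info("wrist"); im=r.grab_frame("wrist"); cv2.imwrite("pics/cover2.png",im); pickle.dump((c,im,o),open("cover2.pkl","wb"))
C=np.array([588.7,-344.2]);a=np.radians(4.5);u=np.array([np.sin(a),-np.cos(a)]);v=np.array([np.cos(a),np.sin(a)]);M=np.array([u,v])
print("tcp",(np.array(o["tcp_pos"][:2])*1000-C)@M.T)
g=cv2.GaussianBlur(im,(3,3),0).min(2)
# edge profiles on the plane z=.07
def edge(P,d,z):  # strongest bright(in)->dark(out) step along d, +-8 mm
    t=np.arange(-9,9.01,.25); uv=proj("w",[[*((P+d*q)/1000),z] for q in t],c).astype(np.float32)
    p=cv2.remap(g,uv[:,0:1].copy(),uv[:,1:2].copy(),1).ravel().astype(float); k=4
    dd=p[2*k:]-p[:-2*k]; i=dd.argmin(); return t[i+k],dd[i]
for nm,ax,L,other,w in(("+u",u,95.5,v,38),("-u",-u,95.5,v,38),("+v",v,45.5,u,85),("-v",-v,45.5,u,85)):
    E=[(q,*edge(C+ax*L+other*q,ax,.07)) for q in np.linspace(-w,w,13)]
    G=np.array([e for e in E if e[2]<-25]); 
    if len(G)>3:
        p=np.polyfit(G[:,0],G[:,1],1); e=G[:,1]-np.polyval(p,G[:,0]); G=G[abs(e)<1]; p=np.polyfit(G[:,0],G[:,1],1)
        print(nm,len(G),p,np.round(G[:,1],1))
d=(im.max(2)<60).astype(np.uint8); roi=np.zeros_like(d); cv2.fillConvexPoly(roi,proj("w",[[*((C+u*x+v*y)/1000),.1] for x,y in((-65,-18),(65,-18),(65,18),(-65,18))],c).round().astype(np.int32),1); d&=roi
k=max(cv2.findContours(d,0,1)[0],key=cv2.contourArea)
Q=(1000*np.array([ray("w",q,.108,c)[:2] for q in k[:,0]])-C)@M.T
print("handle",Q.min(0),Q.max(0),cv2.minAreaRect(Q.astype(np.float32)))
E
```

```text
21.85 [ 0.5865 -0.3056  0.3494] [[-0.081, 0.997, -0.0], [0.997, 0.081, 0.001], [0.001, -0.0, -1.0]] [ 0.3 -0.1 -0.6] 0.06823415566728273 0.0
tcp [-38.6073293    0.83621685]
+u 13 [0.         0.23076923] [0.5 0.  0.2 0.  0.2 0.5 0.  0.  0.5 0.5 0.2 0.  0.2]
-u 13 [ 0.01713418 -0.40384615] [-1.  -1.  -1.  -1.  -1.   0.   0.  -0.2  0.   0.   0.   0.   0. ]
+v 11 [0.00582626 0.47020262] [-0.2  0.   0.2  0.8  0.2  0.8  1.   0.8  0.8  1.   0.5]
-v 12 [-0.00145501 -0.51911561] [-0.5  0.  -0.8 -0.5 -1.  -0.5  0.  -0.2 -0.2 -1.  -0.5 -1. ]
handle [-52.65660465  -4.89796479] [48.01761673  5.39323343] ((-2.319438934326172, 0.2548656463623047), (10.19536018371582, 100.68482971191406), 89.89728546142578)
```

View pics/cover2.png

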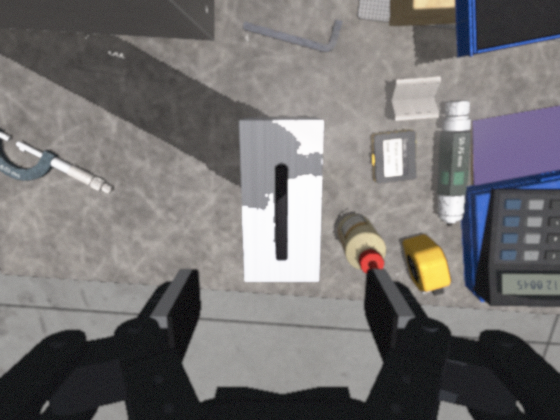

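The view shows the cover (240-322, 120-282) with its handle centred at (281,212), the bottle clear to the right at (360,235), and the lone shaft spot now empty. I'll go down onto the handle.

Emit:
step_arm:
  grip_force: 100
  moves:
    - {"rx":0,"ry":0,"rz":0,"dx":-20,"dy":-0.5,"dz":0,"gripper":0}
    - {"rx":0,"ry":0,"rz":0,"dx":-19,"dy":0,"dz":30,"gripper":0}
    - {"rx":0,"ry":0,"rz":0,"dx":0,"dy":0,"dz":50,"gripper":0}
    - {"rx":0,"ry":0,"rz":0,"dx":0,"dy":0,"dz":50,"gripper":0}
    - {"rx":0,"ry":0,"rz":0,"dx":0,"dy":0,"dz":50,"gripper":0}
    - {"rx":0,"ry":0,"rz":0,"dx":0,"dy":0,"dz":35,"gripper":0}
    - {"rx":0,"ry":0,"rz":0,"dx":0,"dy":0,"dz":20,"gripper":0}
    - {"rx":0,"ry":0,"rz":0,"dx":0,"dy":0,"dz":10,"gripper":0}
    - {"rx":0,"ry":0,"rz":0,"dx":0,"dy":0,"dz":0,"gripper":0}
    - {"rx":0,"ry":0,"rz":0,"dx":0,"dy":0,"dz":0,"gripper":0}

```text
clock: 23.15
tcp_pos: [0.5896, -0.3469, 0.1061]
orientation: [2.131, 2.305, 0.001]
contact_force: [0.4, -0.4, -0.7]
grip_width: 0.0427
gripper_force: 0.0
```

Emit:
step_arm:
  moves:
    - {"rx":0,"ry":0,"rz":0,"dx":2.2,"dy":0,"dz":2,"gripper":0}
    - {"rx":0,"ry":0,"rz":0,"dx":0,"dy":0,"dz":0,"gripper":-0.4}
    - {"rx":0,"ry":0,"rz":0,"dx":0,"dy":0,"dz":0,"gripper":-0.6}
    - {"rx":0,"ry":0,"rz":0,"dx":0,"dy":0,"dz":0,"gripper":-1}
    - {"rx":0,"ry":0,"rz":0,"dx":0,"dy":0,"dz":0,"gripper":-1}
    - {"rx":0,"ry":0,"rz":0,"dx":0,"dy":0,"dz":0,"gripper":-1}
    - {"rx":0,"ry":0,"rz":0,"dx":0,"dy":0,"dz":0,"gripper":-1}

```text
clock: 24.02
tcp_pos: [0.5887, -0.3442, 0.1031]
orientation: [2.132, 2.307, 0.0]
contact_force: [-0.9, 0.9, 5.9]
grip_width: 0.0125
gripper_force: 98.2
```

```bash
python3 - <<'E'
from h import *
o=st(); print(o["moment"])
E
```

```text
24.02 [ 0.5887 -0.3442  0.1031] [[-0.078, 0.997, 0.001], [0.997, 0.078, -0.0], [-0.0, 0.001, -1.0]] [-0.9  0.9  5.9] 0.012470086562095343 98.21357131004333
[0.30312958 0.27291553 0.11028128]
```

Emit:
step_arm:
  moves:
    - {"rx":0,"ry":0,"rz":0,"dx":0,"dy":0,"dz":-10,"gripper":-1}
    - {"rx":0,"ry":0,"rz":0,"dx":0,"dy":0,"dz":-20,"gripper":-1}
    - {"rx":0,"ry":0,"rz":0,"dx":0,"dy":0,"dz":-40,"gripper":-1}
    - {"rx":0,"ry":0,"rz":0,"dx":0,"dy":0,"dz":-50,"gripper":-1}
    - {"rx":0,"ry":0,"rz":0,"dx":0,"dy":0,"dz":-50,"gripper":-1}
    - {"rx":0,"ry":0,"rz":0,"dx":0,"dy":0,"dz":-50,"gripper":-1}
    - {"rx":0,"ry":0,"rz":0,"dx":0,"dy":0,"dz":-40,"gripper":-1}
    - {"rx":0,"ry":0,"rz":0,"dx":0,"dy":0,"dz":-20,"gripper":-1}
    - {"rx":0,"ry":0,"rz":0,"dx":0,"dy":0,"dz":0,"gripper":-1}

```text
clock: 25.15
tcp_pos: [0.5887, -0.3446, 0.3853]
orientation: [2.13, 2.304, 0.002]
contact_force: [-0.2, -0.8, -5.6]
grip_width: 0.0122
gripper_force: 98.0
```

Emit:
step_arm:
  moves:
    - {"rx":0,"ry":0,"rz":-3,"dx":0,"dy":0,"dz":0,"gripper":-1}
    - {"rx":0,"ry":0,"rz":-3.3,"dx":20,"dy":2,"dz":0,"gripper":-1}
    - {"rx":0,"ry":0,"rz":0,"dx":40,"dy":4.5,"dz":0,"gripper":-1}
    - {"rx":0,"ry":0,"rz":0,"dx":45,"dy":5,"dz":0,"gripper":-1}
    - {"rx":0,"ry":0,"rz":0,"dx":45,"dy":5,"dz":0,"gripper":-1}
    - {"rx":0,"ry":0,"rz":0,"dx":45,"dy":5,"dz":0,"gripper":-1}
    - {"rx":0,"ry":0,"rz":0,"dx":45,"dy":5,"dz":0,"gripper":-1}
    - {"rx":0,"ry":0,"rz":0,"dx":45,"dy":5,"dz":0,"gripper":-1}
    - {"rx":0,"ry":0,"rz":0,"dx":45,"dy":5,"dz":0,"gripper":-1}
    - {"rx":0,"ry":0,"rz":0,"dx":45,"dy":5,"dz":0,"gripper":-1}
    - {"rx":0,"ry":0,"rz":0,"dx":45,"dy":5,"dz":0,"gripper":-1}
    - {"rx":0,"ry":0,"rz":0,"dx":45,"dy":5,"dz":0,"gripper":-1}
    - {"rx":0,"ry":0,"rz":0,"dx":45,"dy":5,"dz":0,"gripper":-1}
    - {"rx":0,"ry":0,"rz":0,"dx":40,"dy":4.5,"dz":0,"gripper":-1}
    - {"rx":0,"ry":0,"rz":0,"dx":40,"dy":4,"dz":0,"gripper":-1}
    - {"rx":0,"ry":0,"rz":0,"dx":25,"dy":2,"dz":0,"gripper":-1}
    - {"rx":0,"ry":0,"rz":0,"dx":0,"dy":0,"dz":0,"gripper":-1}
    - {"rx":0,"ry":0,"rz":0,"dx":0,"dy":0,"dz":0,"gripper":-1}
    - {"rx":0,"ry":0,"rz":0,"dx":0,"dy":0,"dz":0,"gripper":-1}

```text
clock: 27.52
tcp_pos: [0.5403, 0.2714, 0.3825]
orientation: [2.004, 2.419, -0.001]
contact_force: [-0.7, 0.5, -5.8]
grip_width: 0.0125
gripper_force: 97.9
```

```bash
cat > e.py <<'E'
from h import *
o=st(); R0=R.from_rotvec(o["orientation"]).as_matrix()
d=R0.T@(np.array([.5386,.2724,.1115])-o["tcp_pos"]); print("tool delta mm",d*1000,"a",np.degrees(np.arctan2(-R0[0,0],R0[1,0])),"tilt",R0[:2,2],o["moment"])
E
python3 e.py; python3 - <<'E'
import sys; sys.path.insert(0,'.')
from h import *
cv2.imwrite("pics/over_side.png",r.grab_frame("side"))
E
```

```text
27.52 [0.5403 0.2714 0.3825] [[-0.186, 0.983, -0.0], [0.983, 0.186, -0.001], [-0.001, -0.0, -1.0]] [-0.7  0.5 -5.8] 0.01251707768468378 97.93297290802002
tool delta mm [  1.5364429   -1.37944325 270.95500098] a 10.716937093080235 tilt [-0.00011347 -0.00078918] [ 0.01923291 -0.00455191  0.02299835]
```

Emit:
step_arm:
  moves:
    - {"rx":0,"ry":0,"rz":-0.2,"dx":1.5,"dy":-1.4,"dz":20,"gripper":-1}
    - {"rx":0,"ry":0,"rz":0,"dx":0,"dy":0,"dz":40,"gripper":-1}
    - {"rx":0,"ry":0,"rz":0,"dx":0,"dy":0,"dz":45,"gripper":-1}
    - {"rx":0,"ry":0,"rz":0,"dx":0,"dy":0,"dz":45,"gripper":-1}
    - {"rx":0,"ry":0,"rz":0,"dx":0,"dy":0,"dz":30,"gripper":-1}
    - {"rx":0,"ry":0,"rz":0,"dx":0,"dy":0,"dz":15,"gripper":-1}
    - {"rx":0,"ry":0,"rz":0,"dx":0,"dy":0,"dz":0,"gripper":-1}
    - {"rx":0,"ry":0,"rz":0,"dx":0,"dy":0,"dz":0,"gripper":-1}
    - {"rx":0,"ry":0,"rz":0,"dx":0,"dy":0,"dz":0,"gripper":-1}

```text
clock: 28.7
tcp_pos: [0.5394, 0.2743, 0.1891]
orientation: [1.998, 2.423, 0.004]
contact_force: [0.7, -0.1, -3.9]
grip_width: 0.0125
gripper_force: 97.9
```

```bash
python3 e.py
```

```text
28.7 [0.5394 0.2743 0.1891] [[-0.191, 0.982, 0.002], [0.982, 0.191, 0.001], [0.001, 0.003, -1.0]] [ 0.7 -0.1 -3.9] 0.012500334221967328 97.89552569389343
tool delta mm [-1.75163842 -1.30920889 77.63342649] a 10.990486972989796 tilt [0.00234716 0.00134587] [ 0.03312039 -0.03037647  0.07615581]
```

Emit:
step_arm:
  moves:
    - {"rx":0,"ry":0,"rz":0,"dx":-1.5,"dy":-1.2,"dz":0,"gripper":-1}
    - {"rx":0,"ry":0,"rz":0,"dx":0,"dy":0,"dz":0,"gripper":-1}
    - {"rx":0,"ry":0,"rz":0,"dx":0,"dy":0,"dz":0,"gripper":-1}
    - {"rx":0,"ry":0,"rz":0,"dx":0,"dy":0,"dz":0,"gripper":-1}

```text
clock: 29.2
tcp_pos: [0.5376, 0.2721, 0.1876]
orientation: [-1.998, -2.424, 0.0]
contact_force: [-0.6, 0.9, -4.2]
grip_width: 0.012
gripper_force: 97.9
```

```bash
python3 e.py
```

```text
29.2 [0.5376 0.2721 0.1876] [[-0.191, 0.982, -0.0], [0.982, 0.191, -0.0], [0.0, -0.0, -1.0]] [-0.6  0.9 -4.2] 0.0119613539015901 97.94687747955322
tool delta mm [ 0.08835209  1.01231992 76.07262414] a 11.002284909867791 tilt [-5.92433746e-05 -4.01204836e-06] [-0.006704    0.03864294  0.03444891]
```

Emit:
step_arm:
  moves:
    - {"rx":0,"ry":0,"rz":0,"dx":0,"dy":0,"dz":20,"gripper":-1}
    - {"rx":0,"ry":0,"rz":0,"dx":0,"dy":0,"dz":15,"gripper":-1}
    - {"rx":0,"ry":0,"rz":0,"dx":0,"dy":0,"dz":10,"gripper":-1}
    - {"rx":0,"ry":0,"rz":0,"dx":0,"dy":0,"dz":10,"gripper":-1}
    - {"rx":0,"ry":0,"rz":0,"dx":0,"dy":0,"dz":0,"gripper":-1}
    - {"rx":0,"ry":0,"rz":0,"dx":0,"dy":0,"dz":0,"gripper":-1}
    - {"rx":0,"ry":0,"rz":0,"dx":0,"dy":0,"dz":0,"gripper":-1}

```text
clock: 30.08
tcp_pos: [0.538, 0.2723, 0.1332]
orientation: [1.998, 2.424, 0.002]
contact_force: [-0.4, 0.1, -5.1]
grip_width: 0.0122
gripper_force: 97.9
```

```bash
python3 e.py
```

```text
30.07 [0.538  0.2723 0.1332] [[-0.191, 0.982, 0.001], [0.982, 0.191, 0.001], [0.0, 0.001, -1.0]] [-0.4  0.1 -5.1] 0.012212833577512967 97.9050886631012
tool delta mm [-0.02679726  0.53665377 21.69559237] a 10.995935141500976 tilt [0.00098183 0.00057806] [ 0.01794313 -0.01741712 -0.00754015]
```

Emit:
step_arm:
  moves:
    - {"rx":0,"ry":0,"rz":0,"dx":0,"dy":0.5,"dz":4,"gripper":-1}
    - {"rx":0,"ry":0,"rz":0,"dx":0,"dy":0,"dz":3,"gripper":-1}
    - {"rx":0,"ry":0,"rz":0,"dx":0,"dy":0,"dz":3,"gripper":-1}
    - {"rx":0,"ry":0,"rz":0,"dx":0,"dy":0,"dz":2,"gripper":-1}
    - {"rx":0,"ry":0,"rz":0,"dx":0,"dy":0,"dz":0,"gripper":-1}
    - {"rx":0,"ry":0,"rz":0,"dx":0,"dy":0,"dz":0,"gripper":-1}

```text
clock: 30.82
tcp_pos: [0.5382, 0.2722, 0.1207]
orientation: [1.998, 2.424, 0.0]
contact_force: [0.1, 0.2, -5.1]
grip_width: 0.0125
gripper_force: 98.0
```

```bash
python3 e.py
```

```text
30.82 [0.5382 0.2722 0.1207] [[-0.191, 0.982, 0.0], [0.982, 0.191, 0.0], [0.0, 0.0, -1.0]] [ 0.1  0.2 -5.1] 0.012546106466193812 98.03062319755554
tool delta mm [0.07713661 0.38982044 9.19548768] a 11.001670612552193 tilt [0.00016028 0.00012136] [-0.00789641 -0.0127876   0.03285642]
```

Lower edge is about 17.5 mm up, already below the rim top, with no contact force. Continuing gently.

Emit:
step_arm:
  moves:
    - {"rx":0,"ry":0,"rz":0,"dx":0,"dy":0,"dz":2,"gripper":-1}
    - {"rx":0,"ry":0,"rz":0,"dx":0,"dy":0,"dz":2,"gripper":-1}
    - {"rx":0,"ry":0,"rz":0,"dx":0,"dy":0,"dz":2,"gripper":-1}
    - {"rx":0,"ry":0,"rz":0,"dx":0,"dy":0,"dz":1.5,"gripper":-1}
    - {"rx":0,"ry":0,"rz":0,"dx":0,"dy":0,"dz":0,"gripper":-1}
    - {"rx":0,"ry":0,"rz":0,"dx":0,"dy":0,"dz":0,"gripper":-1}

```text
clock: 31.58
tcp_pos: [0.5382, 0.2722, 0.1131]
orientation: [1.998, 2.424, 0.0]
contact_force: [-0.2, -0.1, -4.1]
grip_width: 0.0124
gripper_force: 98.0
```

Emit:
step_arm:
  moves:
    - {"rx":0,"ry":0,"rz":0,"dx":0,"dy":0,"dz":1,"gripper":-1}
    - {"rx":0,"ry":0,"rz":0,"dx":0,"dy":0,"dz":0.7,"gripper":-1}
    - {"rx":0,"ry":0,"rz":0,"dx":0,"dy":0,"dz":0,"gripper":-1}
    - {"rx":0,"ry":0,"rz":0,"dx":0,"dy":0,"dz":0,"gripper":-1}

```text
clock: 32.08
tcp_pos: [0.5382, 0.2722, 0.1114]
orientation: [1.998, 2.424, 0.0]
contact_force: [1.0, 0.1, -4.8]
grip_width: 0.0122
gripper_force: 98.0
```

Emit:
step_arm:
  moves:
    - {"rx":0,"ry":0,"rz":0,"dx":0,"dy":0,"dz":0.6,"gripper":-1}
    - {"rx":0,"ry":0,"rz":0,"dx":0,"dy":0,"dz":0.4,"gripper":-1}
    - {"rx":0,"ry":0,"rz":0,"dx":0,"dy":0,"dz":0,"gripper":-1}
    - {"rx":0,"ry":0,"rz":0,"dx":0,"dy":0,"dz":0,"gripper":-1}

```text
clock: 32.58
tcp_pos: [0.5383, 0.2722, 0.111]
orientation: [1.998, 2.424, 0.001]
contact_force: [-3.0, -2.5, 6.4]
grip_width: 0.0122
gripper_force: 99.4
```

Emit:
step_arm:
  moves:
    - {"rx":0,"ry":0,"rz":0,"dx":0,"dy":0,"dz":0.5,"gripper":-1}
    - {"rx":0,"ry":0,"rz":0,"dx":0,"dy":0,"dz":0,"gripper":-1}
    - {"rx":0,"ry":0,"rz":0,"dx":0,"dy":0,"dz":0,"gripper":-1}

```text
clock: 32.95
tcp_pos: [0.5383, 0.2722, 0.111]
orientation: [1.998, 2.424, 0.001]
contact_force: [-4.2, -2.5, 9.8]
grip_width: 0.0122
gripper_force: 100.0
```

Emit:
step_arm:
  moves:
    - {"rx":0,"ry":0,"rz":0,"dx":0,"dy":0,"dz":-0.8,"gripper":-1}
    - {"rx":0,"ry":0,"rz":0,"dx":0,"dy":0,"dz":0,"gripper":0}
    - {"rx":0,"ry":0,"rz":0,"dx":0,"dy":0,"dz":0,"gripper":0.2}
    - {"rx":0,"ry":0,"rz":0,"dx":0,"dy":0,"dz":0,"gripper":0.2}
    - {"rx":0,"ry":0,"rz":0,"dx":0,"dy":0,"dz":0,"gripper":0.2}
    - {"rx":0,"ry":0,"rz":0,"dx":0,"dy":0,"dz":-15,"gripper":0.2}
    - {"rx":0,"ry":0,"rz":0,"dx":0,"dy":0,"dz":-40,"gripper":0.2}
    - {"rx":0,"ry":0,"rz":0,"dx":0,"dy":0,"dz":-50,"gripper":0.2}
    - {"rx":0,"ry":0,"rz":0,"dx":0,"dy":0,"dz":-50,"gripper":0.2}
    - {"rx":0,"ry":0,"rz":0,"dx":0,"dy":0,"dz":-50,"gripper":0.2}
    - {"rx":0,"ry":0,"rz":0,"dx":0,"dy":0,"dz":-30,"gripper":0.2}
    - {"rx":0,"ry":0,"rz":0,"dx":0,"dy":0,"dz":0,"gripper":0.2}
    - {"rx":0,"ry":0,"rz":0,"dx":0,"dy":0,"dz":0,"gripper":0.2}

```text
clock: 34.58
tcp_pos: [0.5378, 0.2719, 0.3455]
orientation: [-1.998, -2.424, 0.001]
contact_force: [0.2, -0.4, 0.3]
grip_width: 0.0512
gripper_force: 0.0
```

```bash
python3 - <<'E'
from h import *
o=st(); c=r.camera_info("wrist"); im=r.grab_frame("wrist"); cv2.imwrite("pics/final.png",im)
C=np.array([538.6,272.2]);a=np.radians(10.9);u=np.array([np.sin(a),-np.cos(a)]);v=np.array([np.cos(a),np.sin(a)])
g=cv2.GaussianBlur(im,(3,3),0).min(2)
def edge(P,d,z):
    t=np.arange(-7,7.01,.25); uv=proj("w",[[*((P+d*q)/1000),z] for q in t],c).astype(np.float32)
    p=cv2.remap(g,uv[:,0:1].copy(),uv[:,1:2].copy(),1).ravel().astype(float); k=4
    dd=p[2*k:]-p[:-2*k]; i=abs(dd).argmax(); return t[i+k],dd[i]
for z in(.078,.090):
  for nm,ax,L,other,w in(("+u",u,95.5,v,38),("-u",-u,95.5,v,38),("+v",v,45.5,u,85),("-v",-v,45.5,u,85)):
    E=np.array([(q,*edge(C+ax*L+other*q,ax,z)) for q in np.linspace(-w,w,9)]); print(z,nm,np.round(np.median(E[:,1]),2),np.round(E[:,1],1),np.round(E[:,2]))
E
```

```text
34.58 [0.5378 0.2719 0.3455] [[-0.191, 0.982, -0.0], [0.982, 0.191, -0.0], [-0.0, -0.0, -1.0]] [ 0.2 -0.4  0.3] 0.05121368672215369 0.0
0.078 +u -0.25 [-0.2 -0.2 -0.2 -0.5  0.2 -0.2 -0.2 -0.5 -0.5] [-57. -49. -49. -58. -55. -54. -57. -62. -62.]
0.078 -u -0.75 [-0.8 -0.8 -0.8 -0.8 -0.8 -0.5 -0.5 -0.8 -0.5] [-48. -48. -45. -47. -46. -45. -45. -45. -48.]
0.078 +v 0.0 [-0.8 -0.5 -0.5  0.5  0.  -0.2  0.5  0.2  0. ] [-59. -57. -56. -39. -46. -66. -64. -64. -58.]
0.078 -v -0.5 [ 0.  -0.5  0.  -0.2 -0.8  5.5 -0.5 -1.  -0.5] [-61. -37. -40. -37. -31.  -6. -58. -55. -53.]
0.09 +u -5.5 [-5.5 -5.  -5.5 -5.5 -5.5 -5.2 -5.8 -5.5 -5.8] [-58. -51. -51. -60. -56. -54. -59. -62. -62.]
0.09 -u -1.25 [-1.5 -1.5 -1.2 -1.5 -1.2 -1.2 -1.2 -1.2 -1.2] [-49. -49. -48. -48. -46. -45. -46. -46. -50.]
0.09 +v -1.5 [-2.2 -1.8 -1.8 -1.  -1.2 -1.5 -1.  -1.2 -1.5] [-61. -59. -58. -30. -71. -68. -66. -63. -63.]
0.09 -v -1.75 [-1.8 -1.8 -1.2 -1.5 -2.  -4.2 -1.8 -2.2 -2.2] [-61. -38. -41. -37. -30.  -5. -57. -56. -54.]
```

The cover measures level, with its top at 78 mm as expected when seated, and the gripper is clear. Handing in.

```bash
python3 -c "
from bench import r
print(r.hand_in())"
```

```text
the job is handed in; nothing more can be done
None
```

Handed in at about 35 s: the tailstock is home at about 30 mm against a firm stop with the shaft between the centres, and the cover measures level on the ledge. I judged the shaft's lift off the rests from the tailstock's force and travel, not from a picture.

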